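Close the split gear housing and hold it shut

TASK

The paste jar has been left standing inside the open lower half of the blue split housing: lift it out and set it down upright in the steel tray. Then fit the blue cover onto the two dowels of the lower half, yellow mark over yellow mark, push it down against the springy orange seal frame until the two halves meet flush all round, and finish while still holding it pressed shut with the gripper (it springs open if you let go). Do not drop or tip the jar or the cover, and leave the other things on the bench where they are.

Things in the scene. Friction and masses are not known exactly. Their poses are not given: they have to be found in the camera images.
- housing: Lower half of the split housing, blue casting fixed to the bench, 150 (its x) x 120 (y) x 50 mm high (feet to 70 mm either side in y). Origin: centre of its underside, on the bench; z up. Open cavity 94 x 80 mm in the middle, its floor 12 mm above the bench. The flat top rim is the joint face. A yellow mark on the rim and a brass half ring on the end show its +x end.
- dowel_a (a point): Foot of the first steel dowel, on the joint face at housing (x, y) = (+61, +38) mm. Dowels: upright, 10 mm diameter, 20 mm high, the last 6 mm tapering to 5 mm.
- dowel_b (a point): Foot of the second dowel, the same, on the joint face at housing (x, y) = (-61, -20) mm.
- joint_face (a point): Centre of the joint face (top rim) of the lower half, 50 mm above the housing's origin, same axes as the housing.
- seal_frame (a joint): Orange spring-loaded rectangular seal frame (outside 92 x 78 mm, bars 7 mm wide) in the mouth of the lower half. 0 m: its top stands 6 mm above the joint face; 0.006 m: pressed down level with the joint face. Spring: 8 N at 0, 1 N more per mm, so 14 N when level; the cover's own weight does not press it down.
- cover: Upper half, loose, blue, lying right way up on the bench, about 0.55 kg. Origin: centre of its flat underside; z up. Plate 150 (x) x 120 (y) x 20 mm with 12 mm through holes at (+61, +38) and (-61, -20) mm, which fit the dowels only one way round. Yellow mark and brass half ring show its +x end. Closed: origin at point joint_face, axes as the housing's.
- cover_rib (a point): Middle of the bare aluminium grip rib on the cover, 51 mm above the cover's origin, same axes. The rib is 64 mm long in x, 30 mm wide in y (grip it across this width), and spans 32 to 70 mm above the cover's underside; below it is a blue raised box 90 x 76 mm whose top is at 32 mm.
- jar: White plastic jar of paste with black screw lid and red band, 110 mm tall, 48 mm diameter (lid, the top 24 mm: 46 mm), about 0.22 kg. Origin: centre of its underside; z up. Starts upright on the cavity floor of the lower half.
- tray: Empty square steel tray fixed to the bench, 140 x 140 mm outside, rim 12 mm high and 5 mm thick. Origin: centre of its underside on the bench; x and y along its sides.
- tray_floor (a point): Centre of the tray's inner floor, 5 mm above the bench, same axes as the tray.
- seal_a: Bystander: black shaft seal ring lying flat, 60 mm outside, 10 mm high. Origin: centre of its underside.
- seal_b: Bystander: brown shaft seal ring lying flat, 66 mm outside, 12 mm high. Origin: centre of its underside.
- carton: Bystander: white carton with red band, 90 x 120 x 50 mm high. Origin: centre of its underside.
- spray_can: Bystander: standing spray can, 58 mm diameter, 170 mm high. Origin: centre of its underside.
- mug: Bystander: blue mug, 76 mm diameter, 90 mm high. Origin: centre of its underside.
- wrench: Bystander: steel wrench lying flat, 180 mm long. Origin: centre of its underside.
Mind the look-alikes: they are no part of the job. Of the things that look like the jar, the smaller one is meant.

How it is judged:
By the outcome, as a careful person would: the job done as asked, in the order asked, and still so for the second after the job is handed in, while the arm keeps its last pose, push and grip.
It also fails if it takes over 67 s, if anything falls off the work surface, if the arm or the gripper's body presses on something with over 40 N, if the wrist force passes 120 N, or if a joint passes its speed limit or range.

ROBOT

A 6-joint arm with a two-finger parallel gripper is mounted at the origin on the work surface. World frame = base frame: x ahead of the robot, y to its left, z up, the work surface at z = 0. Lengths are in m, angles in rad, forces in N, time in s.
With the tool pointing down it reaches from about 0.375 to 0.9 m from the base axis. Payload 3.1 kg.
Tool frame: the origin (TCP) lies midway between the tips of the shut fingers; the grasp point (between the pads) lies 19 mm behind it (bot.grip_point_offset is the distance from the TCP to the grasp point, in m); z points along the fingers, y is the line along which they close (so a half turn about z gives the same grasp; the last joint's range is limited). The gripper opens to 87 mm and grips with 3 to 60 N. Pads are 19 mm wide; open, the fingers measure 117 mm over their backs; the gripper's body (75 mm by 190 mm) begins 51 mm behind the grasp point.
Start: joints at [-1.423, 0.527, 1.433, -0, 1.181, -0.178], TCP at [0.2, -0.592, 0.223] pointing down, gripper open.
Joint ranges: [-3.08, 3.08], [-0.75, 2.2], [0.22, 2.44], [-1.43, 4.57], [0, 2.65], [-2.85, 2.85]. Speed limits (rad/s): [2.79, 2.79, 3.14, 3.14, 3.14, 3.14].

INTERFACE

Orientations are given as a unit quaternion [x, y, z, w].
In Python, from cell import monitor, cams, bot gives the robot as it stands.
- The arm moves only by the shell command python3 -m creep 'ROWS' [OPENING] [FORCE]. ROWS is JSON, a list of rows, each a list of 6 numbers: the shift along the tool's x, y, z in mm, then the turn, a rotation vector about the tool's x, y, z in degrees. A call has 1 to 12 rows; each row shifts and turns the commanded pose from where the row before left it, along the tool's axes as they then stand; what a row does not reach is not made up. A row lasts 1/8 s, in which the tool goes at most 62.5 mm and 10.7 degrees, less where a joint would pass 70% of its speed; a pose out of reach is approached as far as the arm can. A call is refused whole if a number of a shift passes 62.5 or a number of a turn 10.7, either way. A call with a gripper value outside its range is refused whole. OPENING is the opening in per cent of the stroke, from 0 (shut) to 100 (fully open), set as the call begins (- or left out, the last holds). The fingers move at their own pace and stop on an object; FORCE is the grip in N (left out, the last holds). Time passes only in rows, so rows that do not move let the fingers close. It gives the time, the measured TCP pose, the force, the opening and the grip force at its end, in the units of the state.
- monitor.state(): the state, without advancing time (a new reading comes with each control period).
- cams.read_camera(name): name is "side" or "top"; returns (picture, depth): 420x560x3 uint8, red, green, blue; 420x560 float32, m along the optical axis (not along the pixel's ray), 0 where there is no reading.
- cams.camera_params(name): a dict with "fov_y" (degrees; the focal length in pixels is half the picture's height over the tangent of half this angle, whatever the lens; pixels are square), "cx", "cy" (the principal point, pixels), "R" (3x3) and "t" (3): a world point X has camera coordinates R X + t. Camera axes: x right, y down, z forward; pixel columns grow to the right and rows downward; lengths in m; the calibration is good to about 2 mm. A picture is of the moment at which its call begins. camera_params takes no time and is no camera call.
- bot.finish_job(): hands the job in; it is judged then, once.
The state is a dict: "t": time; "q": joint angles; "joint_velocities": joint speeds; "joint_efforts": joint torques, N m; "ee_pos": TCP position; "eef_rot": TCP orientation; "ft_force": force on the tool from outside, world axes, zero at the start; "torque": the same for the moment, N m; "grip_width": opening from 0.0 (shut) to 1.0 (fully open); "grasp_force": force on a finger pad.
Only numpy, scipy, OpenCV 4.12 (cv2) and the standard library are available. Lean on these libraries where they do the work, as an engineer would, in place of code of your own. Each camera call takes 0.05 s, during which the arm holds its last target. There are 200 camera calls.

## Working session

There is one attempt and no reset: what is moved stays moved. The work goes in short steps, Python scripts to look and compute and a shell command to move; the robot and the scene stay as the last step left them, time stands still between calls to the robot, and variables do not carry over. Pictures are saved under pics/ and viewed, at most 10 in all, crops included, and the job is handed in when it is done.

```bash
ls; mkdir -p pics
cat > h.py <<'E'
import numpy as np,cv2
from cell import monitor,cams,bot
def grab(n):
    p,d=cams.read_camera(n); np.savez(f'/tmp/{n}.npz',p=p,d=d); return p,d
def cloud(n,d):
    c=cams.camera_params(n); h,w=d.shape; f=h/2/np.tan(np.radians(c['fov_y'])/2)
    u,v=np.meshgrid(np.arange(w),np.arange(h))
    X=np.stack([(u-c['cx'])/f*d,(v-c['cy'])/f*d,d],-1)
    return (X-np.array(c['t']))@np.array(c['R'])
def ray(n,u,v,z):
    c=cams.camera_params(n); f=210/np.tan(np.radians(c['fov_y'])/2);R=np.array(c['R'])
    o=-R.T@np.array(c['t']); r=R.T@np.array([(u-c['cx'])/f,(v-c['cy'])/f,1]); return o+r*(z-o[2])/r[2]
E
python3 - <<'E'
from h import *
for n in('side','top'):
    p,d=grab(n); print(n,cams.camera_params(n)); cv2.imwrite(f'pics/{n}0.png',cv2.resize(p[...,::-1],(800,600)))
print(monitor.state())
E
```

```text
pics
side {'fov_y': 44.65572467656406, 'cx': 285.0187374094369, 'cy': 203.8477078297229, 'R': array([[-0.92246703, -0.38566473, -0.01781301],
       [-0.20487557,  0.52810269, -0.82409559],
       [ 0.3272317 , -0.75655156, -0.5661706 ]]), 't': array([0.51130596, 0.18160686, 1.23938768])}
top {'fov_y': 47.793216645226956, 'cx': 280.23812902243844, 'cy': 202.87155851462737, 'R': array([[ 0.00176093, -0.99998422, -0.00533553],
       [-0.99732973, -0.00136666, -0.07301738],
       [ 0.07300893,  0.00544986, -0.9973164 ]]), 't': array([0.01047987, 0.58692238, 1.43393446])}
{'t': 0.1, 'q': array([-1.42351482e+00,  5.28366609e-01,  1.43372098e+00,  3.92676437e-07,
        1.18139075e+00, -1.78479234e-01]), 'joint_velocities': array([-4.54458569e-04, -1.46103337e-03, -2.49382860e-03,  3.99540007e-04,
        6.72595354e-06, -1.03400982e-03]), 'joint_efforts': array([ 5.24294660e-05, -4.40985525e+01, -1.77150464e+01,  6.35485305e-02,
        5.34067419e-02, -4.85454143e-05]), 'ee_pos': array([ 0.19996533, -0.59148587,  0.22169045]), 'eef_rot': array([ 9.86763867e-01,  1.62160977e-01,  1.48882339e-05, -9.42725739e-04]), 'ft_force': array([ 0.46402655, -0.3868983 ,  0.77209655]), 'torque': array([-0.00804037,  0.02452619,  0.01100444]), 'grasp_force': 0.0, 'grip_width': 1.0011386847131867}
```

View pics/top0.png

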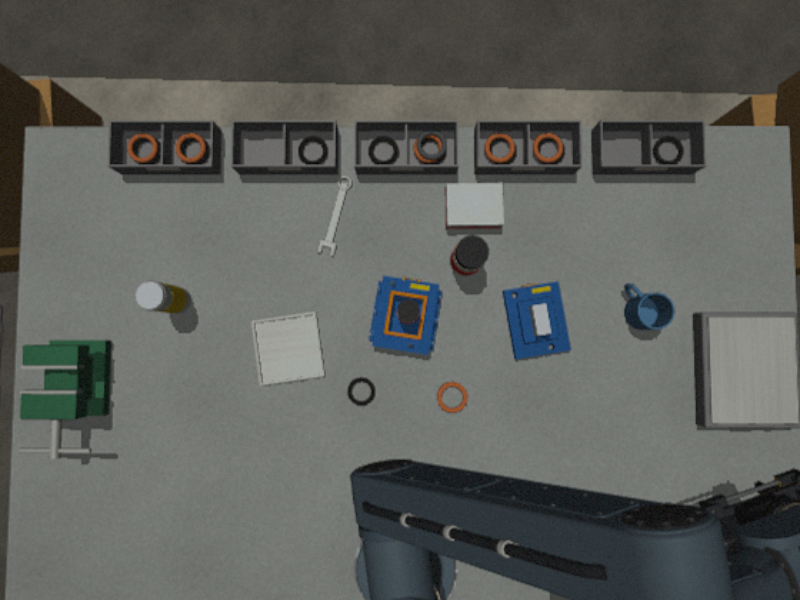

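View pics/side0.png

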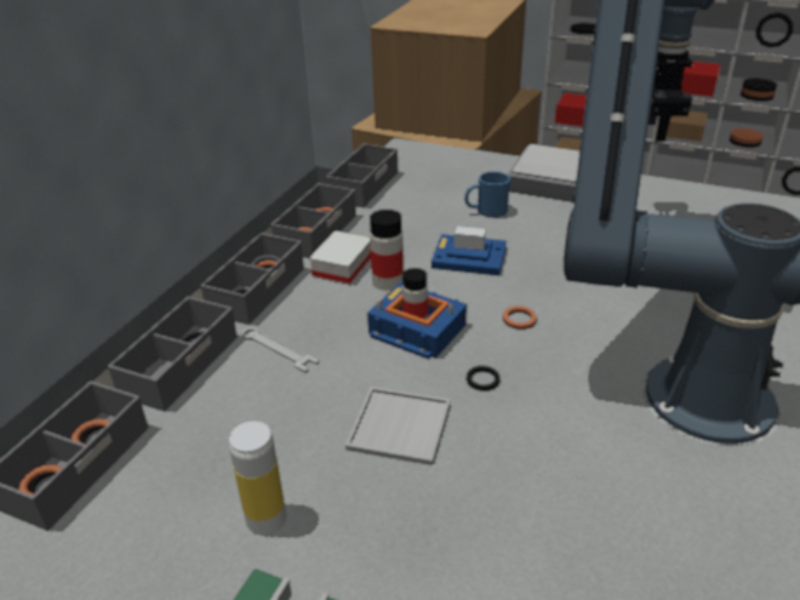

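Top view (800-wide): candidate jars are the small black-lid jar inside the housing at (408,312), and a bigger black-lid jar at (470,253). Side view: (414,290) small, (387,250) big. I choose the small one in the housing. The tray is the plate at (289,348), the cover at (537,320), and both yellow marks point up in the image (+x).

Run:
```python
from h import *
z=np.load('/tmp/top.npz');p,d=z['p'],z['d'];W=cloud('top',d)
hsv=cv2.cvtColor(p,cv2.COLOR_RGB2HSV)
cv2.imwrite('pics/crop1.png',cv2.resize(p[180:275,170:420,::-1],None,fx=3.2,fy=3.2,interpolation=cv2.INTER_CUBIC))
def box(name,roi,m):
    u0,u1,v0,v1=roi; M=np.zeros(d.shape,bool);M[v0:v1,u0:u1]=m[v0:v1,u0:u1]
    P=W[M]; r=cv2.minAreaRect(P[:,:2].astype(np.float32)*1000)
    print(name,len(P),'c',np.round(r[0],1),'size',np.round(r[1],1),'ang',round(r[2],1),'mean',P.mean(0).round(4),'z',np.percentile(P[:,2],[5,50,95]).round(4))
Z=W[...,2]; blue=(hsv[...,0]>100)&(hsv[...,0]<125)&(hsv[...,1]>120)
hr=(250,315,185,255);cr=(345,405,190,255);tr=(170,232,212,275)
orange=(hsv[...,0]<18)&(hsv[...,1]>150)
yel=(hsv[...,0]>20)&(hsv[...,0]<35)&(hsv[...,1]>120)
box('housing',hr,blue&(Z>.042)&(Z<.056)); box('cover',cr,blue&(Z>.012)&(Z<.026)); box('cbox',cr,(Z>.027)&(Z<.04))
box('rib',cr,(Z>.06)&(Z<.08)); box('tray',tr,(hsv[...,2]>150)&(Z<.03)); box('trayrim',tr,(Z>.009)&(Z<.02))
box('jar',hr,(Z>.112)&(Z<.13)); box('big',(310,345,160,195),(Z>.09))
box('seal',hr,orange&(Z>.045)&(Z<.066)); box('ymH',hr,yel); box('ymC',cr,yel)
s=np.load('/tmp/side.npz');W2=cloud('side',s['d']);Z2=W2[...,2]
for n,c,lo,hi,r in(('jar',(.53,-.02),.112,.13,.06),('rib',(.52,-.24),.06,.08,.06)):
    M=(Z2>lo)&(Z2<hi)&(np.hypot(W2[...,0]-c[0],W2[...,1]-c[1])<r)
    if M.sum()>5:
        P=W2[M];q=cv2.minAreaRect(P[:,:2].astype(np.float32)*1000);print('side',n,M.sum(),q)
```

```text
housing 983 c [532.8   0.8] size [131.2 147.2] ang 81.1 mean [0.5279 0.0009 0.0503] z [0.0453 0.0504 0.0548]
cover 1009 c [ 523.7 -280.4] size [147.8 119.9] ang 9.5 mean [ 0.5172 -0.2775  0.0203] z [0.0154 0.0204 0.0249]
cbox 473 c [ 522.8 -283.8] size [136.1 106.5] ang 15.6 mean [ 0.5236 -0.2779  0.0325] z [0.0278 0.0324 0.0373]
rib 227 c [ 524.8 -280.7] size [63.5 30.4] ang 9.2 mean [ 0.5247 -0.2802  0.0707] z [0.0656 0.0705 0.0757]
tray 1843 c [462.6 256.6] size [138.3 142.7] ang 8.9 mean [0.4606 0.253  0.0065] z [0.0009 0.0063 0.0132]
trayrim 561 c [467. 256.] size [178.8 180.3] ang 4.4 mean [0.4641 0.2558 0.012 ] z [0.0092 0.0113 0.0167]
jar 203 c [540.7  -4.2] size [43.1 42.8] ang 0.2 mean [ 0.5402 -0.0046  0.1231] z [0.1182 0.123  0.1277]
big 517 c [590.4 -63.3] size [ 67.  248.2] ang 43.6 mean [ 0.6492 -0.1256  0.1638] z [0.1088 0.1567 0.1622]
seal 166 c [546.9  -0.9] size [ 76.7 119.6] ang 80.9 mean [0.5323 0.0026 0.0563] z [0.0511 0.0567 0.061 ]
ymH 36 c [592.1 -28.6] size [39.   7.7] ang 81.0 mean [ 0.5921 -0.0291  0.0512] z [0.0468 0.0512 0.055 ]
ymC 38 c [ 588.9 -289.1] size [ 9.3 38.4] ang 10.5 mean [ 0.5891 -0.2894  0.0211] z [0.0166 0.0217 0.0256]
side jar 195 ((537.3302001953125, -2.210582733154297), (45.549766540527344, 46.54851531982422), 8.403166770935059)
side rib 162 ((521.2593383789062, -279.8901672363281), (62.73851013183594, 36.577125549316406), 9.542135238647461)
```

View pics/crop1.png

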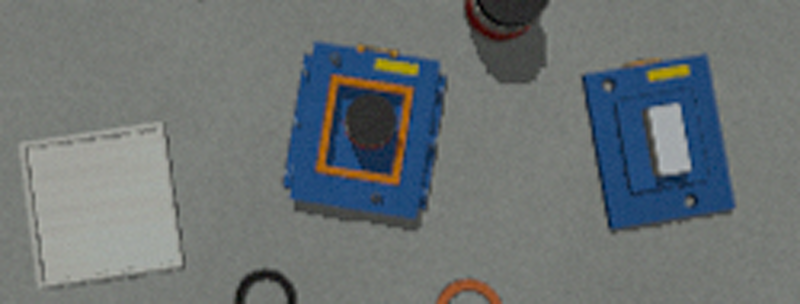

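The crop confirms it: the small black-lid jar stands inside the orange frame at crop (371,122), and dowels show at (336,62) and (376,200). The cover holes are at (608,85) and (690,200), so housing yaw is about -9° and cover yaw about +9.5°. The larger jar at (505,10) is the decoy.

```bash
cat >> h.py <<'E'
from scipy.spatial.transform import Rotation as Ro
def to(x,y,z,yaw):
    """turn (rotvec deg, tool) to do first, then shift (mm, tool) to TCP target"""
    s=monitor.state(); R=Ro.from_quat(s['eef_rot']); G=Ro.from_euler('z',yaw,degrees=True)*Ro.from_quat([1,0,0,0])
    t=(R.inv()*G).as_rotvec(degrees=True); sh=G.inv().apply(np.array([x,y,z])-s['ee_pos'])*1000
    print('t',round(s['t'],2),'pos',s['ee_pos'].round(4),'F',s['ft_force'].round(1),'w',round(s['grip_width'],3),'g',round(s['grasp_force'],1),'| turn',t.round(2),'shift',sh.round(1))
E
python3 -c "
from h import *
to(.5385,-.003,.2,-8.9)"
python3 -m creep '[[0,0,0,0,0,9.2],[0,0,0,0,0,9.2],[0,0,0,0,0,9.2]]' 100 20
python3 -c "
from h import *
to(.5385,-.003,.2,-8.9)"
```

```text
t 0.1 pos [ 0.2    -0.5915  0.2217] F [ 0.5 -0.4  0.8] w 1.001 g 0.0 | turn [-1.100e-01  1.000e-02  2.756e+01] shift [ 243.4 -633.8   21.7]
t: 0.48
ee_pos: [0.2, -0.5917, 0.222]
eef_rot: [0.997, -0.081, -0.0, -0.001]
ft_force: [-0.3, -0.1, 0.1]
grip_width: 1.003
grasp_force: 0.0
t 0.47 pos [ 0.2    -0.5917  0.222 ] F [-0.3 -0.1  0.1] w 1.003 g 0.0 | turn [-0.07  0.02 -0.34] shift [ 243.4 -633.9   22. ]
```

```bash
python3 -m creep '[[12,-32,0,0,0,0],[12,-32,0,0,0,0],[12,-32,0,0,0,0],[12,-32,0,0,0,0],[12,-32,0,0,0,0],[12,-32,0,0,0,0],[12,-32,0,0,0,0],[12,-32,0,0,0,0],[12,-32,0,0,0,0],[12,-32,0,0,0,0]]' >/dev/null
python3 -m creep '[[12,-32,0,0,0,0],[12,-32,0,0,0,0],[12,-32,0,0,0,0],[12,-32,0,0,0,0],[12,-32,0,0,0,0],[12,-32,0,0,0,0],[12,-32,0,0,0,0],[12,-32,0,0,0,0],[12,-32,0,0,0,0],[0,0,0,0,0,0]]' >/dev/null
python3 -c "
from h import *
to(.5385,-.003,.069,-8.9)"
```

```text
t 2.98 pos [ 0.5202 -0.0252  0.2222] F [-0.  -0.8  0.5] w 1.002 g 0.0 | turn [-0.01  0.01  0.16] shift [ 14.7 -24.7 153.2]
```

```bash
python3 -m creep '[[14.7,-24.7,0,0,0,0],[0,0,0,0,0,0],[0,0,25,0,0,0],[0,0,25,0,0,0],[0,0,25,0,0,0],[0,0,25,0,0,0],[0,0,25,0,0,0],[0,0,14,0,0,0],[0,0,14,0,0,0],[0,0,0,0,0,0]]' >/dev/null
python3 - <<'E'
from h import *
to(.5385,-.003,.069,-8.9)
p,d=grab('side'); cv2.imwrite('pics/j1.png',cv2.resize(p[120:260,210:400,::-1],None,fx=4,fy=4))
E
```

```text
t 4.22 pos [ 0.5374 -0.005   0.0689] F [ 0.2  0.5 -0.4] w 1.002 g 0.0 | turn [ 0.    0.1  -0.05] shift [ 0.7 -2.1 -0.1]
```

View pics/j1.png

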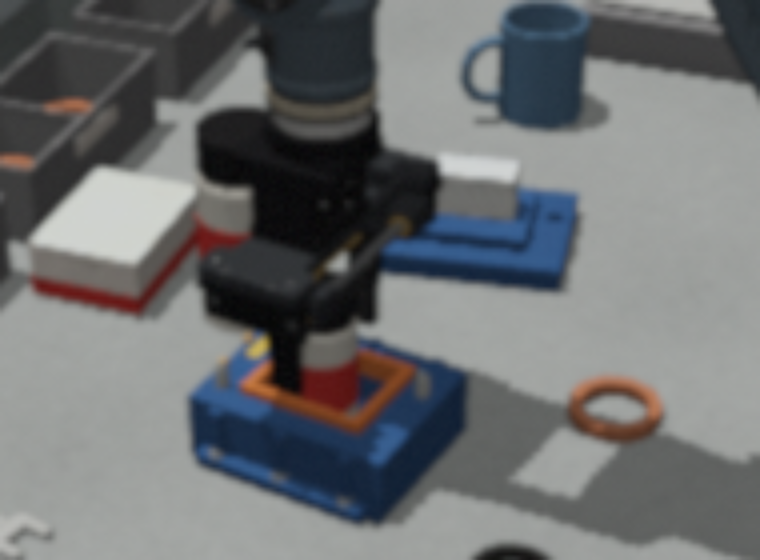

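The side view shows the fingers straddling the small jar, crop (330,375), with the tips above the orange frame. Closing now.

```bash
python3 -m creep '[[0,0,0,0,0,0],[0,0,0,0,0,0],[0,0,0,0,0,0],[0,0,0,0,0,0],[0,0,0,0,0,0],[0,0,0,0,0,0],[0,0,0,0,0,0],[0,0,0,0,0,0]]' 0 25 
python3 -m creep '[[0,0,-4,0,0,0],[0,0,-8,0,0,0],[0,0,-12,0,0,0],[0,0,-16,0,0,0],[0,0,-20,0,0,0],[0,0,-20,0,0,0],[0,0,-20,0,0,0],[0,0,-20,0,0,0],[0,0,-10,0,0,0],[0,0,0,0,0,0]]'
python3 -c "
from h import *
to(.4625,.2565,.199,-8.9)"
```

```text
t: 5.28
ee_pos: [0.5382, -0.0046, 0.0697]
eef_rot: [0.997, -0.078, 0.0, -0.0]
ft_force: [0.7, 1.4, 1.9]
grip_width: 0.55
grasp_force: 25.0
t: 6.52
ee_pos: [0.5385, -0.0049, 0.2006]
eef_rot: [0.997, -0.078, 0.001, 0.0]
ft_force: [-0.9, -0.7, -3.5]
grip_width: 0.545
grasp_force: 25.0
t 6.53 pos [ 0.5385 -0.0049  0.2006] F [-0.9 -0.7 -3.5] w 0.545 g 25.0 | turn [ 0.01 -0.12 -0.03] shift [-115.5 -246.5    1.6]
```

```bash
python3 -m creep '[[-5,-10.5,0,0,0,0],[-10,-22,0,0,0,0],[-12,-25,0,0,0,0],[-12,-25,0,0,0,0],[-12,-25,0,0,0,0],[-12,-25,0,0,0,0],[-12,-25,0,0,0,0],[-12,-25,0,0,0,0],[-12,-25,0,0,0,0],[-10,-22,0,0,0,0],[-6.5,-17,0,0,0,0],[0,0,0,0,0,0]]' >/dev/null
python3 -m creep '[[0,0,12,0,0,0],[0,0,25,0,0,0],[0,0,30,0,0,0],[0,0,25,0,0,0],[0,0,14,0,0,0],[0,0,8,0,0,0],[0,0,8,0,0,0],[0,0,0,0,0,0]]'
python3 - <<'E'
from h import *
to(.4625,.2565,.0625,-8.9)
p,d=grab('side'); cv2.imwrite('pics/j2.png',cv2.resize(p[170:350,190:380,::-1],None,fx=3,fy=3))
E
```

```text
t: 9.02
ee_pos: [0.4623, 0.2566, 0.0774]
eef_rot: [0.997, -0.078, -0.0, 0.0]
ft_force: [0.7, -0.7, -2.3]
grip_width: 0.544
grasp_force: 25.0
t 9.03 pos [0.4623 0.2566 0.0774] F [ 0.7 -0.7 -2.3] w 0.544 g 25.0 | turn [ 0.01  0.01 -0.04] shift [ 0.3  0.1 14.9]
```

View pics/j2.png

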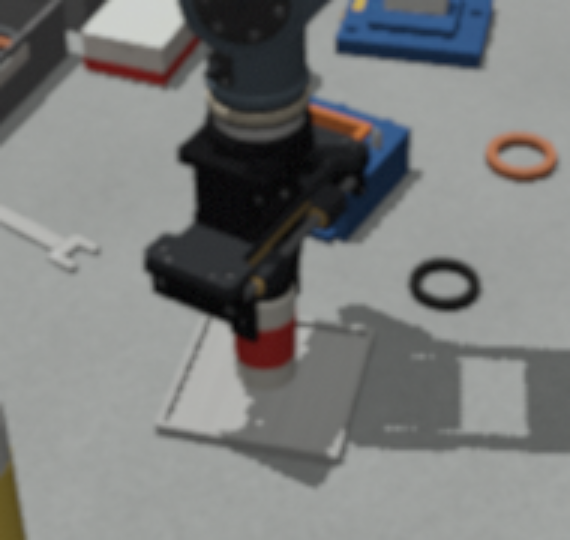

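The jar hangs upright over the tray middle, its base at crop (267,375). Lowering slowly while watching the force.

```bash
python3 -m creep '[[0,0,5,0,0,0],[0,0,4,0,0,0],[0,0,2,0,0,0],[0,0,1,0,0,0],[0,0,0,0,0,0]]'
python3 -m creep '[[0,0,1,0,0,0],[0,0,0.5,0,0,0],[0,0,0,0,0,0]]'
```

```text
t: 9.7
ee_pos: [0.4622, 0.2567, 0.0655]
eef_rot: [0.997, -0.078, -0.0, 0.0]
ft_force: [0.7, 0.4, -1.2]
grip_width: 0.551
grasp_force: 25.0
t: 10.07
ee_pos: [0.4622, 0.2567, 0.064]
eef_rot: [0.997, -0.078, -0.0, 0.0]
ft_force: [-0.5, 0.3, -1.9]
grip_width: 0.546
grasp_force: 25.0
```

```bash
python3 -m creep '[[0,0,0.7,0,0,0],[0,0,0,0,0,0],[0,0,0,0,0,0]]'
python3 -m creep '[[0,0,0.7,0,0,0],[0,0,0,0,0,0],[0,0,0,0,0,0]]'
```

```text
t: 10.45
ee_pos: [0.4622, 0.2567, 0.0633]
eef_rot: [0.997, -0.078, -0.0, -0.0]
ft_force: [-0.1, -0.1, -2.3]
grip_width: 0.542
grasp_force: 25.0
t: 10.82
ee_pos: [0.4623, 0.2567, 0.0627]
eef_rot: [0.997, -0.078, 0.0, -0.0]
ft_force: [-0.7, -0.2, -1.7]
grip_width: 0.542
grasp_force: 25.0
```

```bash
python3 -m creep '[[0,0,0.7,0,0,0],[0,0,0,0,0,0],[0,0,0,0,0,0]]' | grep -E 'pos|force'
python3 -m creep '[[0,0,0.5,0,0,0],[0,0,0,0,0,0],[0,0,0,0,0,0]]'| grep -E 'pos|force'
```

```text
ee_pos: [0.4624, 0.2568, 0.0626]
ft_force: [-1.8, -0.8, 5.6]
grasp_force: 25.0
ee_pos: [0.4626, 0.2568, 0.0625]
ft_force: [-1.6, -0.9, 8.4]
grasp_force: 25.0
```

```bash
python3 -m creep '[[0,0,-0.6,0,0,0],[0,0,0,0,0,0],[0,0,0,0,0,0],[0,0,0,0,0,0],[0,0,0,0,0,0],[0,0,0,0,0,0]]' 100 25
python3 -m creep '[[0,0,-6,0,0,0],[0,0,-12,0,0,0],[0,0,-20,0,0,0],[0,0,-30,0,0,0],[0,0,-30,0,0,0],[0,0,-30,0,0,0],[0,0,-12,0,0,0],[0,0,0,0,0,-9.1],[0,0,0,0,0,-9.1],[0,0,0,0,0,0]]'
python3 - <<'E'
from h import *
to(.523,-.2803,.2,9.4)
E
```

```text
t: 12.32
ee_pos: [0.4622, 0.2567, 0.062]
eef_rot: [0.997, -0.078, -0.0, 0.0]
ft_force: [0.2, -0.1, 0.3]
grip_width: 0.994
grasp_force: 0.0
t: 13.58
ee_pos: [0.4618, 0.2565, 0.2018]
eef_rot: [0.997, 0.08, -0.0, 0.0]
ft_force: [0.2, 0.2, -0.1]
grip_width: 1.002
grasp_force: 0.0
t 13.57 pos [0.4618 0.2565 0.2018] F [ 0.2  0.2 -0.1] w 1.002 g 0.0 | turn [ 0.01  0.05 -0.24] shift [-27.3 539.6   1.8]
```

```bash
python3 - <<'E'
from h import *
p,d=grab('top');W=cloud('top',d); ps,ds=grab('side')
np.savez('/tmp/ref.npz',p=p,d=d,ps=ps,ds=ds)
a=p[180:260,240:320,::-1]; b=p[185:260,335:415,::-1]; c=p[205:285,165:245,::-1]
f=lambda i:cv2.resize(i,(266,266),interpolation=cv2.INTER_CUBIC)
s=cv2.resize(ps[140:330,190:400,::-1],(798,330*798//800),interpolation=cv2.INTER_CUBIC)
cv2.imwrite('pics/m1.png',np.vstack([np.hstack([f(a),f(b),f(c)]),s]))
E
python3 -m creep '[[-1,25,0,0,0,0],[-1.5,30,0,0,0,0],[-1.5,30,0,0,0,0],[-1.5,30,0,0,0,0],[-1.5,30,0,0,0,0],[-1.5,30,0,0,0,0],[-1.5,30,0,0,0,0],[-1.5,30,0,0,0,0],[-1.5,30,0,0,0,0],[-1.5,30,0,0,0,0]]' >/dev/null
python3 -m creep '[[-1.5,30,0,0,0,0],[-1.5,30,0,0,0,0],[-1.5,30,0,0,0,0],[-1.5,30,0,0,0,0],[-1.5,30,0,0,0,0],[-1.5,30,0,0,0,0],[-1.5,30,0,0,0,0],[-1.5,30,0,0,0,0],[0,0,0,0,0,0]]' >/dev/null
python3 - <<'E'
from h import *
to(.523,-.2803,.2,9.4)
E
```

```text
t 16.05 pos [ 0.5225 -0.2777  0.2017] F [-0.2  0.8  0.2] w 1.0 g 0.0 | turn [ 0.04 -0.03 -0.38] shift [0.1 2.6 1.7]
```

View pics/m1.png

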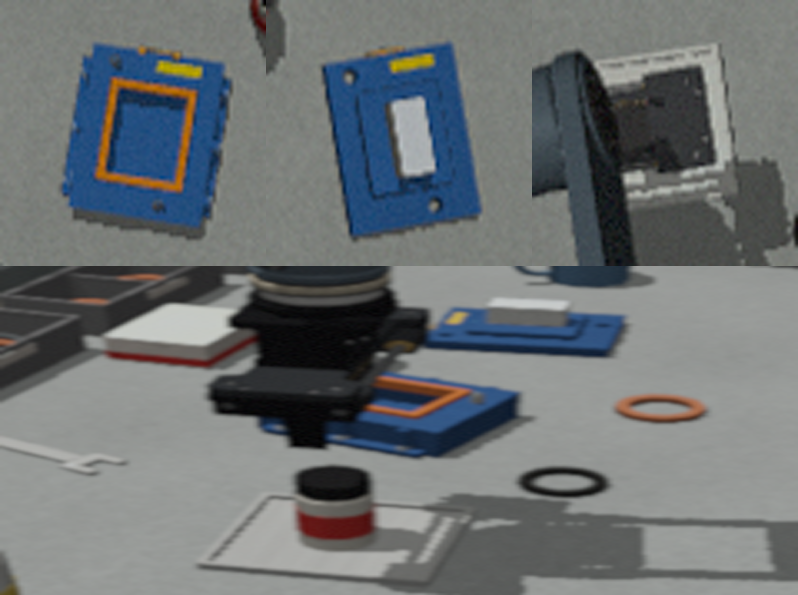

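The jar stands upright in the tray. In the top crops the housing shows both dowels, at (117,63) and (160,207), and the cover its holes, at (349,76) and (434,204). I'll measure both from this picture.

```bash
cat > m.py <<'E'
from h import *
r=np.load('/tmp/ref.npz');p=r['p']; hsv=cv2.cvtColor(p,cv2.COLOR_RGB2HSV);H,S,V=[hsv[...,i].astype(int) for i in range(3)]
def sub(m,roi):
    M=np.zeros(m.shape,np.uint8);u0,u1,v0,v1=roi;M[v0:v1,u0:u1]=m[v0:v1,u0:u1]
    n,l,st,c=cv2.connectedComponentsWithStats(M);i=1+st[1:,4].argmax();return (l==i)
def rect(name,m,z):
    v,u=np.nonzero(m); hull=cv2.convexHull(np.stack([u,v],1).astype(np.float32)).reshape(-1,2)
    P=np.array([ray('top',a,b,z)[:2] for a,b in hull])*1000
    q=cv2.minAreaRect(P.astype(np.float32)); cm=np.mean([ray('top',a,b,z) for a,b in zip(u,v)],0)*1000
    print(name,len(u),'rect c',np.round(q[0],1),np.round(q[1],1),round(q[2],2),'mean',cm[:2].round(1)); return np.array(q[0])
hr=(250,312,190,255);cr=(345,410,190,260)
orange=(H<18)&(S>150);yel=(H>20)&(H<35)&(S>120);blue=(H>100)&(H<125)&(S>120)
rect('frame',sub(orange&(np.arange(420)[:,None]>198),hr),.056)
rect('yH',sub(yel,hr),.05);rect('yC',sub(yel,cr),.02)
rect('rib',sub((S<70)&(V>130),cr),.07)
rect('cover',sub(blue|yel,cr),.02)
def spot(name,u,v,z):
    u,v=int(round(u)),int(round(v)); s=S[v-4:v+5,u-4:u+5]; w=np.clip(np.percentile(s,80)-s-25,0,None).astype(float)
    vv,uu=np.mgrid[v-4:v+5,u-4:u+5]; k=(np.hypot(uu-u,vv-v)<4); w=w*k
    U,Vv=(w*uu).sum()/w.sum(),(w*vv).sum()/w.sum(); x=ray('top',U,Vv,z)*1000; print(name,round(U,1),round(Vv,1),x[:2].round(1)); return x[:2]
k=80/266
a=spot('da',240+117*k,180+63*k,.066);b=spot('db',240+160*k,180+207*k,.066)
k2=75/266
A=spot('ha',335+(349-266)*k,185+76*k2,.018);B=spot('hb',335+(434-266)*k,185+204*k2,.018)
def fit(n,a,b):
    d=a-b;yaw=np.arctan2(d[1],d[0])-np.arctan2(58,122);c,s=np.cos(yaw),np.sin(yaw)
    m=(a+b)/2-np.array([[c,-s],[s,c]])@np.array([0,9]);print(n,'centre',m.round(1),'yaw',np.degrees(yaw).round(2),'len',np.hypot(*d).round(1),'(135.1)')
fit('housing',a,b);fit('cover',A,B)
E
python3 m.py
```

```text
frame 92 rect c [531.2  -6.6] [61.  90.8] 81.83 mean [542.3 -24.1]
yH 36 rect c [592.3 -28.7] [39.1  7.9] 80.59 mean [592.2 -29.1]
yC 38 rect c [ 589.1 -289. ] [ 9.1 37.4] 9.55 mean [ 589.1 -289.6]
rib 210 rect c [ 524.4 -281. ] [62.5 28.9] 9.6 mean [ 524.4 -280.9]
cover 1571 rect c [ 522.9 -279.2] [147.5 120.9] 9.52 mean [ 521.  -277.8]
da 274.1 197.8 [598.7  29.4]
db 286.8 241.3 [469.6  -8.5]
ha 359.4 206.3 [ 576.8 -232. ]
hb 385.0 242.5 [ 466.2 -308.8]
housing centre [532.7   1.6] yaw -9.05 len 134.5 (135.1)
cover centre [ 523.  -279.3] yaw 9.36 len 134.7 (135.1)
```

```bash
python3 -m creep '[[0.1,2,0,0,0,-0.3],[0,0,20,0,0,0],[0,0,25,0,0,0],[0,0,25,0,0,0],[0,0,25,0,0,0],[0,0,25,0,0,0],[0,0,20,0,0,0],[0,0,14,0,0,0],[0,0,8,0,0,0],[0,0,3.5,0,0,0],[0,0,0,0,0,0]]'
python3 -c "
from h import *
to(.5232,-.2797,.034,9.4)"
```

```text
t: 17.42
ee_pos: [0.5229, -0.2776, 0.0368]
eef_rot: [0.997, 0.083, 0.0, 0.0]
ft_force: [0.2, -0.3, 0.1]
grip_width: 0.997
grasp_force: 0.0
t 17.43 pos [ 0.5229 -0.2776  0.0368] F [ 0.2 -0.3  0.1] w 0.997 g 0.0 | turn [ 0.02 -0.02  0.17] shift [-0.   2.1  2.8]
```

```bash
python3 -m creep '[[0,2.2,2,0,0,0],[0,0,0,0,0,0]]' | grep pos
python3 -m creep '[[0,0,0,0,0,0],[0,0,0,0,0,0],[0,0,0,0,0,0],[0,0,0,0,0,0],[0,0,0,0,0,0],[0,0,0,0,0,0],[0,0,0,0,0,0],[0,0,0,0,0,0],[0,0,0,0,0,0],[0,0,0,0,0,0],[0,0,0,0,0,0],[0,0,0,0,0,0]]' 0 50
python3 -c "
from h import *
to(.5232,-.2797,.2,9.4)"
```

```text
ee_pos: [0.5233, -0.2802, 0.0349]
t: 19.18
ee_pos: [0.5232, -0.28, 0.0346]
eef_rot: [0.997, 0.083, 0.0, 0.0]
ft_force: [0.6, -1.3, -1.7]
grip_width: 0.339
grasp_force: 50.0
t 19.18 pos [ 0.5232 -0.28    0.0346] F [ 0.6 -1.3 -1.7] w 0.339 g 50.0 | turn [ 0.03 -0.02  0.16] shift [   0.    -0.3 -165.4]
```

```bash
python3 -m creep '[[0,0,-3,0,0,0],[0,0,-6,0,0,0],[0,0,-12,0,0,0],[0,0,-20,0,0,0],[0,0,-25,0,0,0],[0,0,-25,0,0,0],[0,0,-25,0,0,0],[0,0,-25,0,0,0],[0,0,-25,0,0,0],[0,0,-15,0,0,0],[0,0,-8,0,0,0],[0,0,0,0,0,0]]'
python3 -m creep '[[0,0,0,0,0,2.5],[0,0,0,0,0,4.5],[0,0,0,0,0,5],[0,0,0,0,0,4.3],[0,0,0,0,0,2.3],[0,0,0,0,0,0]]'
python3 - <<'E'
from h import *
to(.5327,.0015,.225,-9.05)
r=np.load('/tmp/ref.npz');W=cloud('top',r['d']);M=(W[...,2]>.145)&(W[...,2]<.175)&(np.hypot(W[...,0]-.63,W[...,1]+.1)<.09)
print(cv2.minAreaRect(W[M][:,:2].astype(np.float32)*1000))
E
```

```text
t: 20.68
ee_pos: [0.523, -0.2796, 0.2237]
eef_rot: [0.997, 0.083, 0.0, 0.0]
ft_force: [-0.9, -0.5, -4.8]
grip_width: 0.342
grasp_force: 50.0
t: 21.42
ee_pos: [0.5224, -0.2793, 0.2222]
eef_rot: [0.997, -0.079, -0.001, -0.001]
ft_force: [0.4, -0.0, -5.8]
grip_width: 0.342
grasp_force: 50.0
t 21.43 pos [ 0.5224 -0.2793  0.2222] F [ 0.4 -0.  -5.8] w 0.342 g 50.0 | turn [-0.08  0.13  0.04] shift [ -34.  -278.9   -2.8]
((653.667724609375, -129.392333984375), (63.233665466308594, 63.66246795654297), 45.130611419677734)
```

```bash
python3 -m creep '[[-1,-10,0,0,0,0],[-2,-20,0,0,0,0],[-3.5,-27,0,0,0,0],[-3.5,-29,0,0,0,0],[-3.5,-29,0,0,0,0],[-3.5,-29,0,0,0,0],[-3.5,-29,0,0,0,0],[-3.5,-29,0,0,0,0],[-3.5,-29,0,0,0,0],[-3.5,-27,0,0,0,0],[-2,-17,0,0,0,0],[-0.5,-4,0,0,0,0]]' >/dev/null
python3 -m creep '[[0,0,0,0,0,0],[0,0,15,0,0,0],[0,0,25,0,0,0],[0,0,25,0,0,0],[0,0,16,0,0,0],[0,0,8,0,0,0],[0,0,0,0,0,0]]'
python3 - <<'E'
from h import *
to(.5327,.0015,.125,-9.05)
p,d=grab('side');cv2.imwrite('pics/c1.png',cv2.resize(p[110:260,210:410,::-1],None,fx=4,fy=4,interpolation=cv2.INTER_CUBIC))
E
```

```text
t: 23.8
ee_pos: [0.5334, 0.0006, 0.1337]
eef_rot: [0.997, -0.079, -0.001, -0.0]
ft_force: [0.0, 0.0, -6.0]
grip_width: 0.344
grasp_force: 50.0
t 23.8 pos [0.5334 0.0006 0.1337] F [ 0.  0. -6.] w 0.344 g 50.0 | turn [-0.    0.09 -0.03] shift [-0.8 -0.8  8.7]
```

View pics/c1.png

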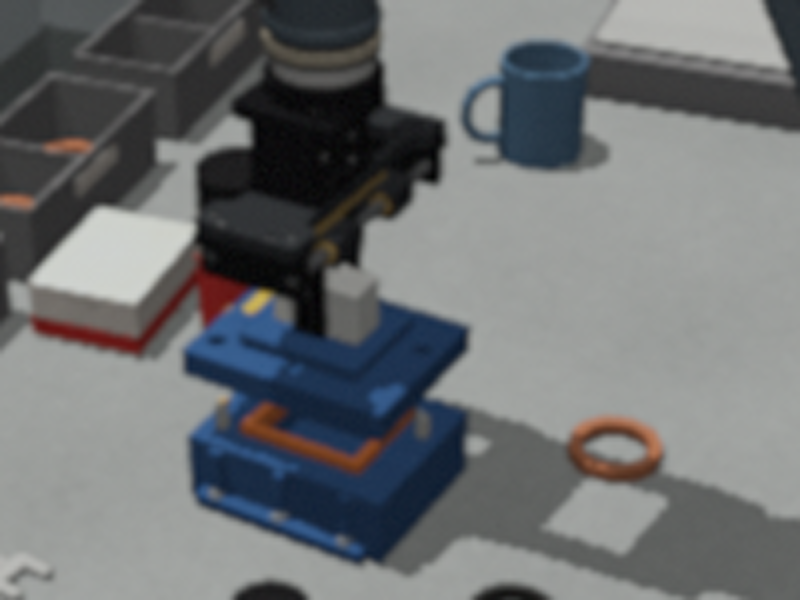

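The cover hangs level about 50 mm over the lower half, yellow mark on the same side. Holes are at crop (217,340) and (424,348), directly above the dowels at (222,410) and (423,425). A quick check with rays in the side view:

```bash
cat > s.py <<'E'
from h import *
r=np.load('/tmp/ref.npz')['ps'];n=np.load('/tmp/side.npz')['p']
def spot(im,u,v,z,exp,name,mode):
    h=cv2.cvtColor(im,cv2.COLOR_RGB2HSV); s=h[...,1 if mode=='d' else 2].astype(float)
    u,v=int(round(u)),int(round(v));a=s[v-4:v+5,u-4:u+5];w=np.clip(np.median(a)-a-12,0,None);vv,uu=np.mgrid[v-4:v+5,u-4:u+5];w*=np.hypot(uu-u,vv-v)<4.2
    U,V=(w*uu).sum()/w.sum(),(w*vv).sum()/w.sum();x=ray('side',U,V,z)[:2]*1000
    print(name,(round(U,1),round(V,1)),x.round(1),'minus expected',(x-exp).round(1))
def at(c,yaw,l): t=np.radians(yaw);return np.array(c)+np.array([[np.cos(t),-np.sin(t)],[np.sin(t),np.cos(t)]])@l
ha,hb=np.array([61,38.]),np.array([-61,-20.])
spot(r,347.9,172.9,.02,at((523,-279.6),9.5,hb),'ref hole b','h')
C=(533.2,.6)
spot(n,264.2,195,.119,at(C,-9.05,ha),'hole a','h');spot(n,316,197,.119,at(C,-9.05,hb),'hole b','h')
Hc=(532.7,1.5)
for nm,u,v,l in(('dow a',222,410,ha),('dow b',423,425,hb)): spot(n,210+u/4,110+v/4,.06,at(Hc,-9.05,l),nm,'d')
E
python3 s.py
```

```text
ref hole b (np.float64(347.5), np.float64(173.6)) [ 469.8 -311.4] minus expected [ 3.7 -2. ]
hole a (np.float64(263.7), np.float64(194.6)) [600.8  28.7] minus expected [1.4 0.2]
hole b (np.float64(315.1), np.float64(197.0)) [470.9  -9.3] minus expected [1.1 0.3]
dow a (np.float64(264.6), np.float64(211.9)) [602.7  24.8] minus expected [ 3.8 -4.7]
dow b (np.float64(315.0), np.float64(215.6)) [470.   -8.5] minus expected [0.7 0.1]
```

```bash
python3 -m creep '[[-0.6,-0.8,0,0,0,0],[0,0,12,0,0,0],[0,0,12,0,0,0],[0,0,4,0,0,0],[0,0,0,0,0,0]]' - 60
python3 -c "
from h import *
to(.5329,.0015,.0846,-9.05)"
python3 -m creep '[[0,0,2,0,0,0],[0,0,1,0,0,0],[0,0,0,0,0,0]]' | grep -E 'pos|force'
```

```text
t: 24.48
ee_pos: [0.5329, 0.0021, 0.1059]
eef_rot: [0.997, -0.079, -0.001, -0.0]
ft_force: [0.5, 0.2, -4.9]
grip_width: 0.339
grasp_force: 60.0
t 24.48 pos [0.5329 0.0021 0.1059] F [ 0.5  0.2 -4.9] w 0.339 g 60.0 | turn [-0.    0.08  0.02] shift [ 0.1  0.6 21.3]
ee_pos: [0.5334, 0.0019, 0.1037]
ft_force: [-0.1, -0.9, -5.0]
grasp_force: 60.0
```

```bash
python3 -m creep '[[-0.4,0.4,1.5,0,0,0],[0,0,1.5,0,0,0],[0,0,0,0,0,0]]' | grep -E 'pos|force'
python3 -m creep '[[0,0,1.5,0,0,0],[0,0,1,0,0,0],[0,0,0,0,0,0]]' | grep -E 'pos|force'
```

```text
ee_pos: [0.5327, 0.0016, 0.1004]
ft_force: [-1.1, -0.4, -4.9]
grasp_force: 60.0
ee_pos: [0.5328, 0.0016, 0.0979]
ft_force: [0.4, -0.3, -5.5]
grasp_force: 60.0
```

```bash
python3 -m creep '[[0,0,1.5,0,0,0],[0,0,1,0,0,0],[0,0,0,0,0,0]]' | grep -E 'pos|force'
python3 -m creep '[[0,0,1.5,0,0,0],[0,0,1,0,0,0],[0,0,0,0,0,0]]' | grep -E 'pos|force'
```

```text
ee_pos: [0.5327, 0.0017, 0.0954]
ft_force: [0.2, 0.7, -5.2]
grasp_force: 60.0
ee_pos: [0.5327, 0.0016, 0.0929]
ft_force: [-0.2, -0.7, -6.0]
grasp_force: 60.0
```

```bash
python3 -m creep '[[0,0,1.5,0,0,0],[0,0,1,0,0,0],[0,0,0,0,0,0]]' | grep -E 'pos|force'
python3 -m creep '[[0,0,1,0,0,0],[0,0,1,0,0,0],[0,0,0,0,0,0]]' | grep -E 'pos|force'
python3 -m creep '[[0,0,1,0,0,0],[0,0,1,0,0,0],[0,0,0,0,0,0]]' | grep -E 'pos|force'
```

```text
ee_pos: [0.5329, 0.0016, 0.0906]
ft_force: [0.4, 0.3, -5.1]
grasp_force: 60.0
ee_pos: [0.5329, 0.0017, 0.089]
ft_force: [-2.1, 0.7, 3.9]
grasp_force: 60.0
ee_pos: [0.5329, 0.0016, 0.0868]
ft_force: [-2.6, 0.5, 6.1]
grasp_force: 60.0
```

```bash
python3 -m creep '[[0,0,1,0,0,0],[0,0,0.8,0,0,0],[0,0,0,0,0,0]]' | grep -E 'pos|force'
python3 -m creep '[[0,0,0.8,0,0,0],[0,0,0,0,0,0]]' | grep -E 'pos|force'
python3 -m creep '[[0,0,0.6,0,0,0],[0,0,0,0,0,0]]' | grep -E 'pos|rot|force|wid'
```

```text
ee_pos: [0.5329, 0.0016, 0.0853]
ft_force: [-2.7, 0.4, 7.5]
grasp_force: 60.0
ee_pos: [0.5329, 0.0016, 0.0846]
ft_force: [-2.1, 0.2, 8.6]
grasp_force: 60.0
ee_pos: [0.5329, 0.0017, 0.0845]
eef_rot: [0.997, -0.079, 0.0, 0.0]
ft_force: [-3.5, 0.3, 12.4]
grip_width: 0.341
grasp_force: 60.0
```

```bash
python3 -m creep '[[0,0,0.6,0,0,0],[0,0,0.6,0,0,0],[0,0,0,0,0,0],[0,0,0,0,0,0]]' | grep -E 'pos|force'
python3 - <<'E'
from h import *
p,d=grab('side');q,e=grab('top');a=cv2.resize(p[140:260,220:380,::-1],(800,600),interpolation=cv2.INTER_CUBIC);cv2.imwrite('pics/f1.png',a)
W=cloud('top',e);B=(cv2.cvtColor(q,cv2.COLOR_RGB2HSV)[...,1]>120)&(abs(W[...,2]-.07)<.008)&(np.hypot(W[...,0]-.53,W[...,1])<.1)
P=W[B];print(len(P),np.median(P[:,2]));A=np.c_[P[:,:2]-[.53,0],np.ones(len(P))];print(np.linalg.lstsq(A,P[:,2],rcond=None)[0]); print(monitor.state()['ft_force'],monitor.state()['torque'])
E
```

```text
ee_pos: [0.5329, 0.0016, 0.0845]
ft_force: [-6.3, 0.3, 20.9]
grasp_force: 60.0
300 0.07095371467409839
[0.00221236 0.00082226 0.07097746]
[-6.45154846  0.05087477 21.67307309] [ 0.12502145  1.09474165 -0.01614175]
```

View pics/f1.png

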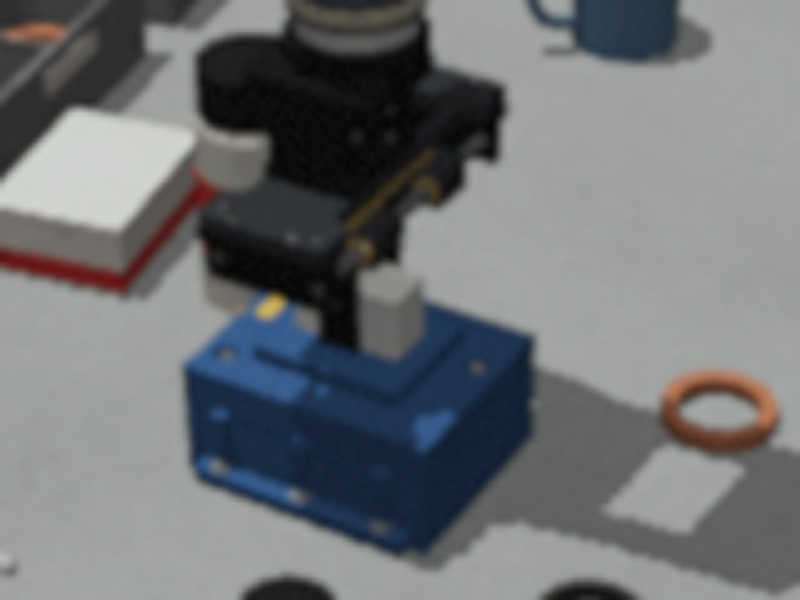

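The picture shows the halves closed with no gap, a dowel tip in each hole at (228,353) and (478,367), and yellow over yellow. The plate top is level at 71 mm (70 expected), and pressing with about 21 N no longer moves it. Handing in.

```bash
python3 -c "
from h import *
print(bot.finish_job())"
```

```text
the job is handed in; nothing more can be done
None
```

The jar stands upright in the steel tray, and the cover is on both dowels, yellow mark over yellow mark, flush and still held pressed shut at about 21 N; the job is handed in.

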